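# Index the tube slide and clamp the glass

### The arm

A 6-joint arm with a two-finger parallel gripper is mounted at the origin on the work surface. World frame = base frame: x ahead of the robot, y to its left, z up, the work surface at z = 0. Lengths are in m, angles in rad, forces in N, time in s.
With the tool pointing down it reaches from about 0.35 to 0.775 m from the base axis. Payload 7.3 kg.
Tool frame: the origin (TCP) lies at the very end of the fingers, on their centre line; the grasp point (between the pads) lies 19 mm behind it; z points along the fingers, y is the line along which they close (so a half turn about z gives the same grasp; the last joint's range is limited). The gripper opens to 92 mm and grips with 3 to 60 N. Pads are 19 mm wide; open, the fingers measure 130 mm over their backs; the gripper's body (75 mm by 190 mm) begins 47 mm behind the grasp point.
Start: joints at [1.053, 0.342, 1.524, -0, 1.275, -0.146], TCP at [0.191, 0.489, 0.227] pointing down, gripper open.
Joint ranges: [-2.53, 2.53], [-0.77, 2.02], [0.04, 2.7], [-1, 4.14], [0.28, 2.66], [-3.11, 3.11]. Speed limits (rad/s): [2.57, 2.57, 3.14, 3.14, 3.14, 3.14].

### API

Orientations are given as [roll, pitch, yaw] about the fixed x, y, z axes, in that order (R = Rz(yaw) Ry(pitch) Rx(roll)).
In Python, from cell import robot gives the robot as it stands.
- The arm moves only by the tool apply_moves, never from a script. Its argument "motion" is text: rows parted by semicolons, each of 7 numbers parted by spaces: the opening in per cent of the stroke, from 0 (shut) to 100 (fully open), then the shift along the tool's x, y, z in cm, then the turn, a rotation vector about the tool's x, y, z in rad. A call has 1 to 20 rows; each row shifts and turns the commanded pose from where the row before left it, along the tool's axes as they then stand; what a row does not reach is not made up. A row lasts 1/8 s, in which the tool goes at most 62.5 mm and 10.7 degrees, less where a joint would pass 70% of its speed; a pose out of reach is approached as far as the arm can. A call with a gripper value outside its range is refused whole. The fingers move at their own pace and stop on an object; "force" is the grip in N (left out, the last holds). Time passes only in rows, so rows that do not move let the fingers close. It gives the time, the measured TCP pose, the force, the opening and the grip force at its end, in the units of the state.
- robot.observe(): the state, without advancing time (a new reading comes with each control period).
- robot.read_camera(name): name is "side" or "top" or "wrist"; returns a dict with "img" (384x512x3 uint8, red, green, blue), "fovy" (degrees; the focal length in pixels is half the picture's height over the tangent of half this angle, whatever the lens; pixels are square), "cx", "cy" (the principal point, pixels), "R" (3x3) and "t" (3): a world point X has camera coordinates R X + t; the wrist camera has in their place "hand_eye" (4x4, takes a point from camera to tool coordinates, whose origin is the TCP and whose axes are the flange's). Camera axes: x right, y down, z forward; pixel columns grow to the right and rows downward; lengths in m; the calibration is good to about 2 mm. A picture is of the moment at which its call begins: read the wrist's pose just before it. There is no depth.
- robot.hand_in(): hands the job in; it is judged then, once.
Trained networks look in a picture, given as the dict that the camera call returned (one of the last four; its "shot" number tells which), for a name from the list of things; names that differ only in an ending like _2 or _b are one class to them, and where a whole thing is asked for, a point or a joint stands for the part that bears it (a point fixed in the world has none). Each returns a list of dicts, best first, with "score" (0 to 1); they miss things now and then, are a little off and sometimes report something else, mostly with a low value. They report only what shows in the picture. A call takes as long as a camera call. They do not tell look-alikes from the thing itself.
- robot.search_frame(target, picture): "centre" ([x, y, z] in m, in world coordinates, good to about 4 mm: the middle of the surface that is visible of it).
- robot.trace(target, picture): "pixels" (384x512 bool, what is visible of it).
The state is a dict: "time": time; "qpos": joint angles; "qvel": joint speeds; "joint_efforts": joint torques, N m; "tool_pos": TCP position; "tool_rot": TCP orientation; "contact_force": force on the tool from outside, world axes, zero at the start; "torque": the same for the moment, N m; "opening": finger opening in m; "grip_force": force on a finger pad.
Only numpy, scipy, OpenCV 4.12 (cv2) and the standard library are available. Lean on these libraries where they do the work, as an engineer would, in place of code of your own. Each camera call takes 0.05 s, during which the arm holds its last target. There are 200 camera calls.

### The job

Shift the tube-holding carriage exactly one notch along its slide, away from the burner: pull its spring index knob up, slide the carriage over, and let the knob go so that its pin drops fully into the next notch. Then screw the steel thumbscrew above the glass tube clockwise, regripping as often as needed, until it is fully home and its cork pad clamps the tube.

Things in the scene. Friction and masses are not known exactly. Their poses are not given: they have to be found in the camera images.
- slide_base: Fixed grey base plate of the slide, 170 x 320 mm, lying flat on the bench with two steel guide bars and a notched steel index bar. Origin at the centre of its underside on the bench; its y axis is the direction in which the carriage slides, z is up. The notched bar lies along y at x = -55 mm, with nine notches 30 mm apart from y = -120 to 120 mm (12 mm wide; the pin is 9 mm thick with a round tip).
- carriage (a joint): Position in m of the aluminium carriage (plate 152 x 110 mm, top 46 mm above the bench) along the slide base's +y axis; 0 = middle notch, where it starts; runs from -0.064 to 0.064, slides with about 1.5 N of friction. It carries the index knob, the tube cradles and the clamp bridge with the thumbscrew.
- plunger (a joint): Lift in m of the spring index knob: 0 = pin fully in a notch, 0.013 = pulled right up. The pin clears the notched bar above about 0.008. The spring pulls it down with 4 N at the bottom and 7 N at the top.
- plunger_grip (a point): Grip point in the black round index knob: 26 mm diameter, 24 mm tall, upright, on the robot's side of the carriage. The point is on its axis, 14 mm above the knob's underside and 10 mm below its top, 102 mm above the bench when the pin is in. Below the knob is a 22 mm thick boss; nothing else stands within 45 mm of its axis at that height. It moves with the carriage and lifts straight up.
- thumbscrew (a joint): Turn of the thumbscrew in rad, growing as it is turned clockwise seen from above (tightening); starts between 0 and 1.0 and meets a hard stop, fully home, at 8.8. It turns with about 0.06 N m of friction and goes down 4 mm per turn.
- screw_grip (a point): Grip point in the knurled round steel thumbscrew: 38 mm diameter, 26 mm tall, axis vertical. The point is on its axis, 16 mm above its underside and 10 mm below its top, about 140 mm above the bench when open and 134 mm when home. It stands over the tube, 85 mm beyond the index knob (along the slide base's +x), on a steel bridge 18 mm wide whose top is 110 mm above the bench.
- pad: Round cork pad, 20 mm diameter, under the thumbscrew and pushed down by it without turning; origin at the centre of its underside. It meets the tube about 1 rad before the thumbscrew is home.
- tube: Loose clear glass tube, 24 mm diameter, 200 mm long, lying along the slide base's y axis in two V cradles on the carriage, under the thumbscrew; origin at its centre, axis along its own y, about 71 mm above the bench.
- burner_foot (a point): Upright bench burner, fixed, dark steel with a flared round head and two side valves, 150 mm tall, foot 84 mm diameter, beyond one end of the slide (either end; a square dark marver plate on a stand, 92 mm tall, is at the other end). The point is the centre of its foot on the bench.
There are look-alikes about, which are no part of the job. What is shaped like the part that bears burner_foot but purple is not meant. What is shaped like the tube but black is not meant.

How it is judged:
On the way, in this order (a step that is already met when the one before it is completed fails the run):
1. the index knob is pulled up until its pin is clear of the notch (value of joint plunger above 0.008 m), for 0.1 s.
2. the carriage is one notch further from the burner with the pin down in that notch (((y of burner_foot in the frame of slide_base above 0 m and value of joint carriage between -0.034 and -0.026 m) or (y of burner_foot in the frame of slide_base below 0 m and value of joint carriage between 0.026 and 0.034 m)) and value of joint plunger below 0.002 m), for 0.2 s.
3. the thumbscrew is screwed home and its pad presses on the glass tube (value of joint thumbscrew above 8.4 rad and contact force between pad and tube above 2 N), for 0.2 s.
At the end, for the whole second after the job is handed in: The carriage stands within 4 mm of the notch one step (30 mm) from its start, on the side away from the burner; the index knob is down (lift under 2 mm); the thumbscrew is home (past 8.4 rad of 8.8) and its pad presses on the glass tube with more than 2 N; the tube lies still (all of step 2 and all of step 3 and linear speed of tube below 0.02 m/s); the robot touches nothing.
It also fails if it takes over 72 s, if anything falls off the work surface, if the arm or the gripper's body presses on something with over 40 N, if the wrist force passes 120 N, or if a joint passes its speed limit or range.

## Working session

There is one attempt and no reset: what is moved stays moved. The work goes in short steps, Python scripts to look and compute and a tool call to move; the robot and the scene stay as the last step left them, time stands still between calls to the robot, and variables do not carry over. Pictures are saved under pics/ and viewed, at most 10 in all, crops included, and the job is handed in when it is done.

Besides the shell and the picture viewer there is one more tool, called after "Request:" as a command line: name --argument value ..., lists and objects as JSON in quotes. apply_moves: Moves the arm, as the interface text tells. Its arguments: {"type":"object","properties":{"motion":{"type":"string"},"force":{"type":"number"}},"required":["motion"]}

```bash
mkdir -p pics
cat > h.py <<'E'
import numpy as np,cv2
from cell import robot
def K(p):
    f=p["img"].shape[0]/2/np.tan(np.radians(p["fovy"])/2); return f,p["cx"],p["cy"]
def at_z(p,u,v,z):
    f,cx,cy=K(p);R=np.array(p["R"]);t=np.array(p["t"])
    d=R.T@np.array([(u-cx)/f,(v-cy)/f,1]);o=-R.T@t
    return o+d*(z-o[2])/d[2]
def save(p,n): cv2.imwrite("pics/"+n,p["img"][:,:,::-1])
E
python3 - <<'E'
from h import *
a=[]
for c in("top","side"):
    p=robot.read_camera(c);save(p,c+".png");a.append(p["img"])
    for n in("plunger_grip","screw_grip","plunger","thumbscrew","slide_base","carriage","tube","burner_foot"):
        try:
            r=robot.search_frame(n,p);print(c,n,[(np.round(x["centre"],3).tolist(),round(x["score"],2)) for x in r[:4]])
        except Exception as e: print(c,n,e)
cv2.imwrite("pics/both.png",cv2.resize(np.vstack(a),None,fx=.78,fy=.78)[:,:,::-1])
s=robot.observe();print(s["tool_pos"],s["tool_rot"],s["opening"],s["time"])
E
```

```text
top plunger_grip [([0.51, 0.096, 0.116], 0.6)]
top screw_grip [([0.597, 0.092, 0.152], 0.66)]
top plunger []
top thumbscrew [([0.594, 0.095, 0.149], 0.8)]
top slide_base [([0.556, 0.09, 0.034], 0.61)]
top carriage [([0.558, 0.09, 0.044], 0.6), ([0.51, 0.096, 0.113], 0.36)]
top tube [([0.591, 0.076, 0.08], 0.93), ([0.592, 0.092, 0.15], 0.62), ([0.351, 0.238, 0.019], 0.57)]
top burner_foot [([0.554, 0.33, 0.066], 0.78), ([0.695, 0.33, 0.067], 0.57)]
side plunger_grip [([0.51, 0.081, 0.106], 0.61)]
side screw_grip [([0.594, 0.077, 0.145], 0.73)]
side plunger [([0.553, 0.33, 0.066], 0.74), ([0.507, 0.082, 0.106], 0.45)]
side thumbscrew [([0.598, 0.081, 0.142], 0.52)]
side slide_base [([0.559, 0.055, 0.028], 0.83)]
side carriage [([0.569, 0.082, 0.053], 0.7)]
side tube [([0.589, 0.034, 0.077], 0.86), ([0.338, 0.23, 0.02], 0.79)]
side burner_foot [([0.697, 0.326, 0.064], 0.62)]
[0.19069179 0.48916553 0.22674607] [3.14146885e+00 1.96138322e-06 2.76982509e+00] 0.091269916455987 0.9
```

View pics/both.png

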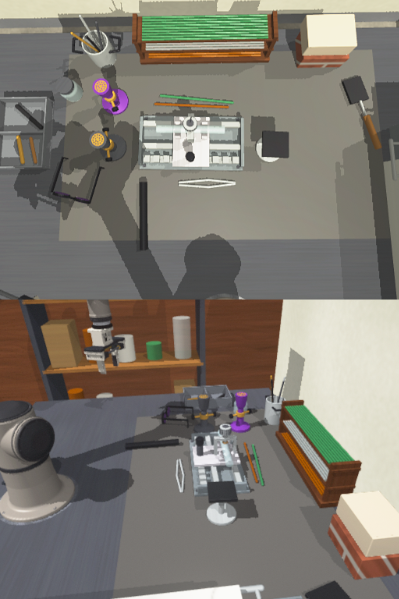

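The overview shows the dark burner at about (100,140), the purple look-alike at (103,92), and the slide with its knob and thumbscrew at (190,125-155). The marver is at (270,145). The dark burner fits the description. I'll confirm it in a crop and measure the slide's yaw.

Run:
```python
from h import *
p=robot.read_camera("top")
im=p["img"][80:240,90:390];cv2.imwrite("pics/crop.png",cv2.resize(im,None,fx=2.6,fy=2.6,interpolation=cv2.INTER_CUBIC)[:,:,::-1])
for n,z in(("slide_base",.02),("carriage",.046),("tube",.08),("plunger_grip",.112),("screw_grip",.15)):
    for r in robot.trace(n,p)[:1]:
        m=r["pixels"].astype(np.uint8);v,u=np.nonzero(m)
        pts=np.array([at_z(p,a,b,z)[:2] for a,b in zip(u,v)],np.float32)
        print(n,round(r["score"],2),cv2.minAreaRect(pts),np.median(pts,0), (u.mean(),v.mean()))
w=robot.read_camera("wrist");print(np.round(w["hand_eye"],3),w["fovy"])
```

```text
slide_base 0.78 ((0.5695399641990662, 0.096542589366436), (0.32575997710227966, 0.1738591492176056), 88.53211975097656) [0.5581724  0.09542029] (np.float64(245.10901894938834), np.float64(184.18697529383545))
carriage 0.68 ((0.5712811946868896, 0.09528590738773346), (0.1088886633515358, 0.16189810633659363), 87.65721893310547) [0.55724764 0.09665182] (np.float64(244.50416351249055), np.float64(182.63701741105223))
tube 0.75 ((0.5968693494796753, 0.09696027636528015), (0.1986292153596878, 0.023857496678829193), 88.30110931396484) [0.59660935 0.07971042] (np.float64(243.55182072829132), np.float64(164.83473389355743))
screw_grip 0.58 ((0.5953713655471802, 0.09403020888566971), (0.03587872534990311, 0.036593955010175705), 89.28031158447266) [0.5961658  0.09496497] (np.float64(243.406015037594), np.float64(158.4699248120301))
[[-0.001 -0.966 -0.257  0.069]
 [ 1.    -0.001 -0.    -0.   ]
 [-0.    -0.257  0.966 -0.157]
 [ 0.     0.     0.     1.   ]] 65.06233384112846
```

View pics/crop.png

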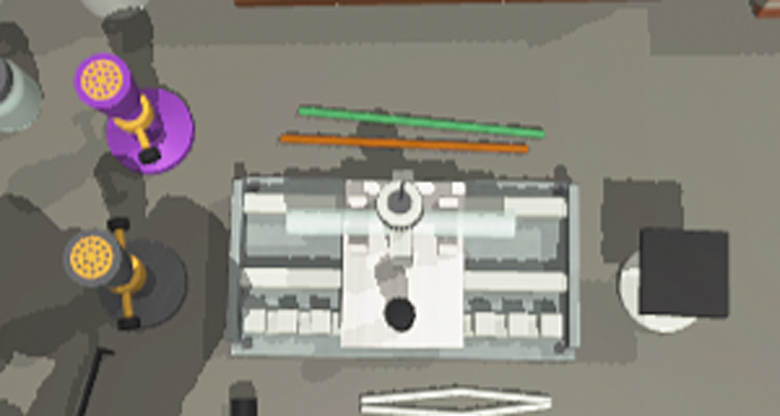

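The crop confirms it: the dark burner is at (100,270) and the purple one at (130,110), both on the +y side, with the marver at -y. So the carriage goes towards world -y. The slide yaw is about -1.6°. Next I move over the knob.

Request:
apply_moves --motion "100 -3.15 -1.8 0.15 0 0 0;100 -3.15 -1.8 0.15 0 0 0;100 -3.15 -1.8 0.15 0 0 0;100 -3.15 -1.8 0.15 0 0 0;100 -3.15 -1.8 0.15 0 0 0;100 -3.15 -1.8 0.15 0 0 0;100 -3.15 -1.8 0.15 0 0 0;100 -3.15 -1.8 0.15 0 0 0;100 -3.15 -1.8 0.15 0 0 0;100 -3.15 -1.8 0.15 0 0 0;100 -3.15 -1.8 0.15 0 0 0;100 -3.15 -1.8 0.15 0 0 0;100 -3.15 -1.8 0.15 0 0 0;100 -3.15 -1.8 0.15 0 0 0;100 0 0 0 0 0 -0.115;100 0 0 0 0 0 -0.115;100 0 0 0 0 0 -0.115;100 0 0 0 0 0 0"

```text
time: 3.5
tool_pos: [0.5101, 0.0941, 0.2057]
tool_rot: [3.142, 0.0, 3.114]
contact_force: [-0.1, 0.2, -0.0]
opening: 0.0919
grip_force: 0.0
```

```bash
cat >> h.py <<'E'
from scipy.spatial.transform import Rotation as Rot
def wrist():
    s=robot.observe();p=robot.read_camera("wrist")
    T=np.eye(4);T[:3,:3]=Rot.from_euler("xyz",s["tool_rot"]).as_matrix();T[:3,3]=s["tool_pos"]
    C=np.linalg.inv(T@np.array(p["hand_eye"]));p2=dict(p);p2["R"]=C[:3,:3];p2["t"]=C[:3,3]
    return s,p,p2
def tool_delta(s,X):
    return Rot.from_euler("xyz",s["tool_rot"]).as_matrix().T@(np.array(X)-s["tool_pos"])*100
E
cat > look.py <<'E'
from h import *
import sys
s,p,q=wrist();print(s["time"],s["tool_pos"],s["tool_rot"],s["qpos"])
save(p,sys.argv[1])
for n,z in(("plunger_grip",.112),("screw_grip",.150)):
    try:
        for r in robot.search_frame(n,p)[:2]: print(n,r["score"],r["centre"])
    except Exception as e: print(e)
    for r in robot.trace(n,p)[:2]:
        m=r["pixels"].astype(np.uint8);v,u=np.nonzero(m)
        print(n,"trace",r["score"],u.min(),u.max(),v.min(),v.max(),at_z(q,u.mean(),v.mean(),z-.008))
E
python3 look.py w1.png
```

```text
3.5 [0.51005507 0.09412733 0.2057115 ] [3.14152856e+00 4.31246200e-05 3.11369288e+00] [ 3.46138708e-02  3.48533022e-01  1.57528126e+00  6.52990432e-05
  1.21773133e+00 -1.50830526e+00]
plunger_grip 0.85 [0.5075, 0.0982, 0.1135]
plunger_grip trace 0.62 235 264 175 209 [0.5111676  0.09550126 0.104     ]
screw_grip 0.78 [0.5829, 0.0905, 0.1479]
screw_grip trace 0.72 225 273 275 308 [0.58581395 0.0925109  0.142     ]
```

View pics/w1.png

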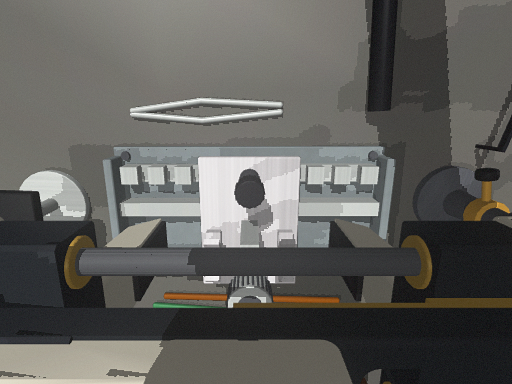

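The wrist view shows the index knob at (250,190) and the thumbscrew at (250,295), partly hidden by the fingers. The knob is at about (0.511, 0.0955), which agrees with the top camera. I descend and grip it.

Request:
apply_moves --motion "55 -0.1 0.14 0 0 0 0;55 0 0 2.05 0 0 0;55 0 0 2.05 0 0 0;55 0 0 2.05 0 0 0;55 0 0 2.05 0 0 0;55 0 0 2.05 0 0 0;55 0 0 2.0 0 0 0;55 0 0 0 0 0 0;0 0 0 0 0 0 0;0 0 0 0 0 0 0;0 0 0 0 0 0 0;0 0 0 0 0 0 0;0 0 0 0 0 0 0" --force 40

```text
time: 5.38
tool_pos: [0.5115, 0.0956, 0.0838]
tool_rot: [3.141, 0.001, 3.115]
contact_force: [-0.8, -0.0, 5.3]
opening: 0.0253
grip_force: 40.0
```

```bash
python3 look.py w2.png
```

```text
5.375 [0.51147703 0.09560413 0.08384517] [3.14137753e+00 1.27818232e-03 3.11479356e+00] [ 3.73422251e-02  4.94179948e-01  1.72612258e+00  1.66862109e-04
  9.20000788e-01 -1.50675615e+00]
plunger_grip 0.6 [0.4975, 0.0993, 0.1097]
plunger_grip trace 0.69 223 272 219 283 [0.50500977 0.09548817 0.104     ]
```

View pics/w2.png

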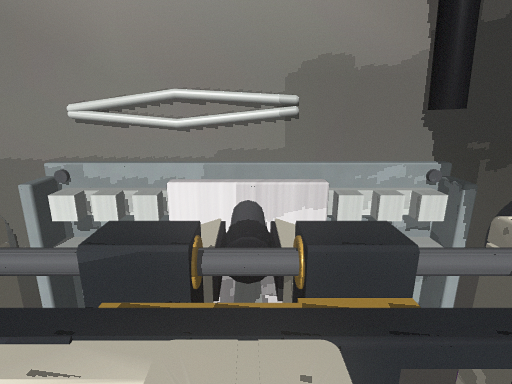

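Request:
apply_moves --motion "0 0 0 -0.6 0 0 0;0 0 0 -0.55 0 0 0;0 0 0 0 0 0 0;0 0 0 0 0 0 0;0 0 0 0 0 0 0" --force 50

```text
time: 6.25
tool_pos: [0.5114, 0.0956, 0.0945]
tool_rot: [3.141, 0.001, 3.115]
contact_force: [5.2, 0.6, -7.4]
opening: 0.0247
grip_force: 50.0
```

The lift force of about 7 N matches the spring, so the pin is up. Next I slide the carriage 30 mm.

Request:
apply_moves --motion "0 0 -0.5 0 0 0 0;0 0 -0.5 0 0 0 0;0 0 -0.5 0 0 0 0;0 0 -0.5 0 0 0 0;0 0 -0.5 0 0 0 0;0 0 -0.5 0 0 0 0;0 0 0 0 0 0 0;0 0 0 0 0 0 0"

```text
time: 7.25
tool_pos: [0.5106, 0.065, 0.0945]
tool_rot: [-3.141, 0.001, 3.115]
contact_force: [4.6, -1.5, -7.4]
opening: 0.0246
grip_force: 50.0
```

Request:
apply_moves --motion "0 0 0 0.6 0 0 0;0 0 0 0.55 0 0 0;0 0 0 0 0 0 0;0 0 0 0 0 0 0"

```text
time: 7.75
tool_pos: [0.5107, 0.0655, 0.0839]
tool_rot: [-3.142, 0.001, 3.115]
contact_force: [1.5, -2.2, 5.2]
opening: 0.0248
grip_force: 50.0
```

Request:
apply_moves --motion "55 0 0 0 0 0 0;55 0 0 0 0 0 0;55 0 0 0 0 0 0;55 0 0 -3 0 0 0;55 0 0 -4 0 0 0;55 0 0 -5 0 0 0;100 3 0 -2 0 0 0;100 3 0 0 0 0 0;100 0 0 0 0 0 0"

```text
time: 8.88
tool_pos: [0.4486, 0.0674, 0.2235]
tool_rot: [3.141, -0.001, 3.115]
contact_force: [0.4, -1.1, 0.2]
opening: 0.076
grip_force: 0.0
```

```bash
python3 look.py w3.png
python3 - <<'E'
from h import *
for c in("side","top"):
    p=robot.read_camera(c);save(p,c+"3.png")
    for n in("plunger_grip","screw_grip"):
        print(c,n,[(r["centre"],r["score"]) for r in robot.search_frame(n,p)[:2]])
E
```

```text
8.875 [0.44856068 0.06741687 0.22345863] [ 3.14138140e+00 -6.73605305e-04  3.11513171e+00] [-2.02114192e-02  2.14532297e-01  1.71247258e+00  2.29827824e-04
  1.21526006e+00 -1.56462680e+00]
plunger_grip 0.87 [0.4976, 0.0659, 0.1072]
plunger_grip trace 0.92 235 261 229 247 [0.50286836 0.06568904 0.104     ]
side plunger_grip [([0.5069, 0.0501, 0.1043], 0.45), ([0.5541, 0.3265, 0.0671], 0.35)]
side screw_grip [([0.5913, 0.0499, 0.1413], 0.77), ([0.5925, 0.0518, 0.1438], 0.31)]
top plunger_grip []
top screw_grip [([0.5962, 0.065, 0.1483], 0.53)]
```

View pics/w3.png

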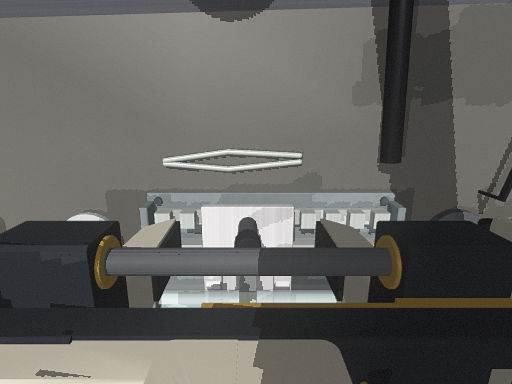

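All the views show the carriage 30 mm over with the knob down. Next I move over the thumbscrew to measure it.

Request:
apply_moves --motion "100 -3 0 -0.3 0 0 0;100 -3 0 -0.3 0 0 0;100 -3 0 -0.3 0 0 0;100 -3 0 -0.3 0 0 0;100 -2.75 -0.05 -0.3 0 0 0;100 0 0 0 0 0 0;100 0 0 0 0 0 0"

```text
time: 10.3
tool_pos: [0.597, 0.0628, 0.2377]
tool_rot: [3.141, -0.001, 3.115]
contact_force: [-0.3, 0.3, -0.3]
opening: 0.0918
grip_force: 0.0
```

```bash
python3 look.py w4.png
```

```text
10.3 [0.59696862 0.0627757  0.23773697] [ 3.14148963e+00 -1.40581045e-03  3.11479976e+00] [-2.29098832e-02  4.75559121e-01  1.28457457e+00  1.10429746e-04
  1.38286437e+00 -1.56693395e+00]
plunger_grip 0.58 [0.5082, 0.065, 0.1119]
plunger_grip trace 0.77 234 261 76 105 [0.5102216  0.06505415 0.104     ]
screw_grip 0.75 [0.595, 0.0655, 0.1487]
screw_grip trace 0.87 226 270 168 213 [0.59495498 0.06278869 0.142     ]
```

View pics/w4.png

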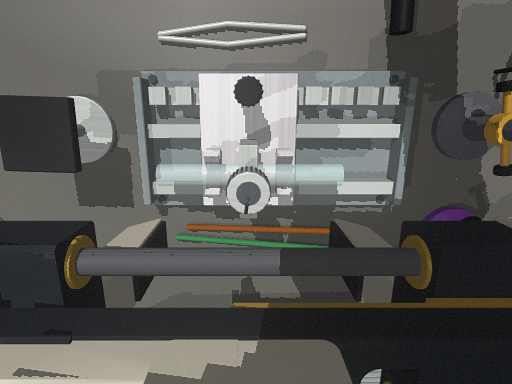

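The thumbscrew is at (248,190) in the image, which is (0.595, 0.063) in the world, and this matches the knob plus 85 mm. I'll unwind the wrist, descend and grip.

Request:
apply_moves --motion "65 0.18 0 0 0 0 0;65 0 0 1.4 0 0 -0.173;65 0 0 1.4 0 0 -0.173;65 0 0 1.4 0 0 -0.173;65 0 0 1.4 0 0 -0.173;65 0 0 1.4 0 0 -0.173;65 0 0 1.5 0 0 -0.173;65 0 0 1.6 0 0 -0.173;65 0 0 1.6 0 0 -0.173;65 0 0 0 0 0 0;0 0 0 0 0 0 0;0 0 0 0 0 0 0;0 0 0 0 0 0 0;0 0 0 0 0 0 0" --force 35

```text
time: 12.3
tool_pos: [0.5959, 0.0628, 0.1219]
tool_rot: [-3.141, 0.0, -1.785]
contact_force: [-3.2, -0.2, 5.1]
opening: 0.0374
grip_force: 35.0
```

```bash
python3 -c "
from h import *
s=robot.observe();print(s['qpos'],s['torque'],s['contact_force'],s['tool_pos'])"
```

```text
[-2.28865374e-02  5.71279994e-01  1.45494870e+00  1.88578832e-04
  1.11486785e+00 -2.95047450e+00] [0.14583673 0.47295152 0.02972202] [-3.23497562 -0.19123071  5.11627378] [0.59591346 0.06283311 0.12191172]
```

Request:
apply_moves --motion "0 -0.01 -0.06 0 0 0 0;0 0 0 0 0 0 0.18;0 0 0 0 0 0 0.18;0 0 0 0 0 0 0.18;0 0 0 0 0 0 0.18;0 0 0 0 0 0 0.18;0 0 0 0 0 0 0.18;0 0 0 0.01 0 0 0.18;0 0 0 0.01 0 0 0.18;0 0 0 0.01 0 0 0.18;0 0 0 0.01 0 0 0.18;0 0 0 0.012 0 0 0.18;0 0 0 0.012 0 0 0.18;0 0 0 0.012 0 0 0.18;0 0 0 0.012 0 0 0.18;0 0 0 0.012 0 0 0.18;0 0 0 0.012 0 0 0.18"

```text
time: 14.42
tool_pos: [0.5959, 0.0631, 0.1201]
tool_rot: [-3.14, -0.001, 1.613]
contact_force: [-3.4, 1.6, 3.5]
opening: 0.0372
grip_force: 35.0
```

```bash
python3 -c "
from h import *
s=robot.observe();print(s['qpos'],s['torque'],s['contact_force'],s['tool_pos'])"
```

```text
[-2.25907885e-02  5.74172605e-01  1.45514697e+00  5.71193446e-04
  1.11367862e+00 -6.49290464e-02] [0.14463977 0.7643531  0.03576679] [-3.35841653  1.6099478   3.53819929] [0.59587636 0.06311897 0.12012903]
```

The tool dropped 1.8 mm over 2.9 rad, so the screw is turning without slip. I continue the stroke.

Request:
apply_moves --motion "0 0 0 0.012 0 0 0.18;0 0 0 0.012 0 0 0.18;0 0 0 0.012 0 0 0.18;0 0 0 0.012 0 0 0.18;0 0 0 0.012 0 0 0.18;0 0 0 0.012 0 0 0.18;0 0 0 0.012 0 0 0.18;0 0 0 0.012 0 0 0.18;0 0 0 0.012 0 0 0.18;0 0 0 0.012 0 0 0.18;0 0 0 0.012 0 0 0.18;0 0 0 0.012 0 0 0.18;0 0 0 0.012 0 0 0.18;0 0 0 0.012 0 0 0.18;0 0 0 0.012 0 0 0.18;0 0 0 0.012 0 0 0.18;0 0 0 0 0 0 0"

```text
time: 16.55
tool_pos: [0.5961, 0.0626, 0.1183]
tool_rot: [3.141, 0.0, -1.26]
contact_force: [-4.8, -1.2, 3.4]
opening: 0.0375
grip_force: 35.0
```

```bash
python3 -c "
from h import *
s=robot.observe();print(s['qpos'],s['torque'],s['contact_force'],s['tool_pos'])"
```

```text
[-2.31108497e-02  5.76242170e-01  1.45706180e+00 -2.18664897e-04
  1.10906249e+00  2.80764614e+00] [-0.10335118  0.76901375 -0.12683811] [-4.80572496 -1.18229683  3.35250201] [0.59614566 0.06257824 0.11828629]
```

Request:
apply_moves --motion "60 0 0 0 0 0 0;60 0 0 0 0 0 0;60 0 0 0 0 0 0;60 0 0 0 0 0 -0.18;60 0 0 0 0 0 -0.18;60 0 0 0 0 0 -0.18;60 0 0 0 0 0 -0.18;60 0 0 0 0 0 -0.18;60 0 0 0 0 0 -0.18;60 0 0 0 0 0 -0.18;60 0 0 0 0 0 -0.18;60 0 0 0 0 0 -0.18;60 0 0 0 0 0 -0.18;60 0 0 0 0 0 -0.18;60 0 0 0 0 0 -0.18;60 0 0 0 0 0 -0.18;60 0 0 0 0 0 -0.18;60 0 0 0 0 0 -0.18;60 0 0 0 0 0 -0.18;60 0 0 0 0 0 -0.18"

```text
time: 19.05
tool_pos: [0.5967, 0.0628, 0.1181]
tool_rot: [3.141, -0.0, 1.805]
contact_force: [-0.1, -0.1, -0.6]
opening: 0.0554
grip_force: 0.0
```

Request:
apply_moves --motion "60 0 0 0 0 0 -0.18;60 0 0 0 0 0 -0.18;60 0 0 0 0 0 -0.18;60 0 0 0 0 0 -0.18;60 0 0 0 0 0 0;0 0 0 0 0 0 0;0 0 0 0 0 0 0;0 0 0 0 0 0 0;0 0 0 0 0 0 0" --force 45

```text
time: 20.18
tool_pos: [0.5965, 0.0627, 0.1182]
tool_rot: [3.142, -0.0, 2.518]
contact_force: [-0.6, 1.1, 0.2]
opening: 0.0372
grip_force: 45.0
```

```bash
python3 -c "
from h import *
s=robot.observe();print(s['qpos'],s['torque'],s['contact_force'],s['tool_pos'])"
```

```text
[-2.30136193e-02  5.76501219e-01  1.45683253e+00  7.87973187e-05
  1.10833222e+00 -9.70527479e-01] [-0.04929191  0.10439593 -0.05168487] [-0.59745766  1.12166216  0.16812367] [0.59646791 0.06271336 0.11820523]
```

Request:
apply_moves --motion "0 0 0 0.012 0 0 0.18;0 0 0 0.012 0 0 0.18;0 0 0 0.012 0 0 0.18;0 0 0 0.012 0 0 0.18;0 0 0 0.012 0 0 0.18;0 0 0 0.012 0 0 0.18;0 0 0 0.012 0 0 0.18;0 0 0 0.012 0 0 0.18;0 0 0 0.012 0 0 0.18;0 0 0 0.012 0 0 0.18;0 0 0 0.012 0 0 0.18;0 0 0 0 0 0 0"

```text
time: 21.68
tool_pos: [0.5956, 0.0627, 0.1169]
tool_rot: [-3.141, 0.002, 0.54]
contact_force: [-5.8, -0.7, 3.7]
opening: 0.0372
grip_force: 45.0
```

```bash
cat > st.py <<'E'
from h import *
s=robot.observe();print(s['qpos'][5],s['joint_efforts'][5],s['torque'],s['contact_force'],s['tool_pos'],s["tool_rot"][2])
E
python3 st.py
```

```text
1.0076628812313597 0.9676989912986755 [-0.23305122  1.02681709 -0.07124827] [-5.8069146  -0.73840535  3.72610617] [0.59557879 0.06267685 0.1168691 ] 0.5401976787873555
```

Request:
apply_moves --motion "0 0 0 0.01 0 0 0.12;0 0 0 0.01 0 0 0.12;0 0 0 0.01 0 0 0.12;0 0 0 0 0 0 0"

```text
time: 22.18
tool_pos: [0.5955, 0.0628, 0.1167]
tool_rot: [-3.141, 0.002, 0.182]
contact_force: [-5.0, -0.5, 5.4]
opening: 0.0367
grip_force: 45.0
```

```bash
python3 st.py
```

```text
1.3659903343897193 0.4510832950472832 [-0.13760076  1.21068428 -0.06779002] [-4.98580284 -0.46667436  5.3716138 ] [0.59549222 0.06284079 0.11669728] 0.1819202775902844
```

Request:
apply_moves --motion "0 0 0 0.01 0 0 0.12;0 0 0 0.01 0 0 0.12;0 0 0 0.01 0 0 0.12;0 0 0 0 0 0 0"

```text
time: 22.68
tool_pos: [0.5955, 0.063, 0.1166]
tool_rot: [-3.142, 0.002, -0.178]
contact_force: [-6.6, -0.1, 5.5]
opening: 0.0372
grip_force: 45.0
```

```bash
python3 st.py
```

```text
1.7259958444422245 0.45486624352633953 [-0.00750543  1.28716054 -0.05348268] [-6.62254205 -0.10540348  5.49503001] [0.59549806 0.06301345 0.11656844] -0.17805423941635468
```

Request:
apply_moves --motion "0 0 0 0.01 0 0 0.12;0 0 0 0.01 0 0 0.12;0 0 0 0 0 0 0"

```text
time: 23.05
tool_pos: [0.5955, 0.0632, 0.1165]
tool_rot: [3.141, 0.002, -0.417]
contact_force: [-6.2, 0.5, 6.7]
opening: 0.0375
grip_force: 45.0
```

```bash
python3 st.py
```

```text
1.9650750228988365 0.9789109602570534 [0.12112422 1.29712414 0.45171181] [-6.23928501  0.52784882  6.69710812] [0.59554208 0.06315277 0.11653302] -0.4167723565574648
```

Request:
apply_moves --motion "0 0 0 0 0 0 0.1;0 0 0 0 0 0 0.1;0 0 0 0 0 0 0"

```text
time: 23.42
tool_pos: [0.598, 0.0624, 0.1167]
tool_rot: [-3.14, -0.003, -0.616]
contact_force: [3.0, -1.0, 1.3]
opening: 0.0371
grip_force: 45.0
```

```bash
python3 st.py
```

```text
2.1639127586652886 1.4121007919311523 [-0.30901557 -0.34461629  0.8515348 ] [ 2.97332742 -1.0036435   1.34910482] [0.59795592 0.06244907 0.11671533] -0.6157138088978726
```

The torque rose to 0.85 N m, which is the hard stop. I release and retreat upwards.

Request:
apply_moves --motion "60 0 0 0 0 0 0;60 0 0 0 0 0 0;60 0 0 0 0 0 0;80 0 0 -2 0 0 0;80 0 0 -4 0 0 0;100 0 0 -4 0 0 0;100 0 0 -2 0 0 0;100 0 0 0 0 0 0;100 0 0 0 0 0 0"

```text
time: 24.55
tool_pos: [0.5959, 0.0627, 0.2347]
tool_rot: [3.14, 0.002, -0.621]
contact_force: [-0.5, -0.4, 0.4]
opening: 0.0917
grip_force: 0.0
```

```bash
python3 look.py w5.png
python3 - <<'E'
from h import *
p=robot.read_camera("side");im=p["img"][150:290,200:370]
cv2.imwrite("pics/s5.png",np.hstack([cv2.resize(im,(400,330),interpolation=cv2.INTER_CUBIC)[:,:,::-1],cv2.resize(cv2.imread("pics/w5.png"),(400,330))]))
E
```

```text
24.55 [0.59588123 0.06272125 0.23467487] [ 3.14044071e+00  1.96968221e-03 -6.21118138e-01] [-2.30693499e-02  4.75897932e-01  1.29244320e+00  1.60026182e-04
  1.37552792e+00  2.16881275e+00]
plunger_grip 0.72 [0.5179, 0.064, 0.1072]
plunger_grip trace 0.51 279 302 233 246 [0.52048233 0.06211784 0.104     ]
screw_grip 0.8 [0.5998, 0.0594, 0.1458]
screw_grip trace 0.62 225 267 168 213 [0.59838297 0.06243263 0.142     ]
```

View pics/s5.png

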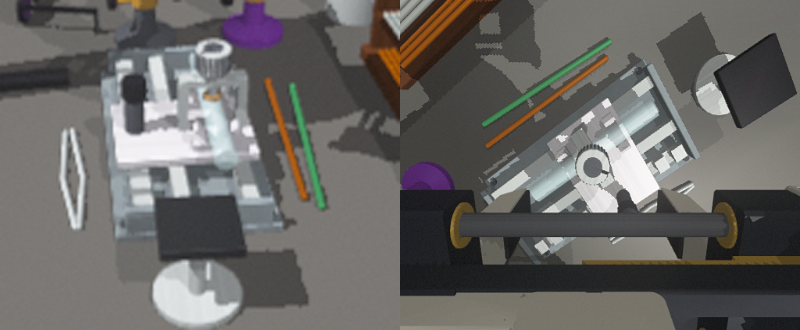

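The final views show the carriage one notch over, away from the burner, with the index knob down. The thumbscrew is down against its stop and its mark has turned about 8.5 rad. The tube is in its cradles and the gripper is clear.

```bash
python3 -c "
from cell import robot
print(robot.hand_in())"
```

```text
the job is handed in; nothing more can be done
None
```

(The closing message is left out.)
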